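Inspect a marble pawn under a loupe held at the marked focal height

TASK

Gently stand the marble pawn (the smallest of the three chess pieces) upright on the middle of the inspection stand's round cork pad and let it go. Then take the loupe by its handle from its wooden rest and hold it level, its lens centred above the pawn and at the height shown by the pointer on the stand's post; finish still holding it there, with nothing but the gripper carrying the loupe. Do not shift the pointer, the other two chess pieces or the mortar, and do not touch the pawn with the loupe.

Things in the scene. Friction and masses are not known exactly. Their poses are not given: they have to be found in the camera images.
- pawn: White marble chess pawn, loose, 50 mm tall, 60 g, the smallest of three pieces: foot 30 mm across, neck 14 mm across at 26 mm height, head 24 mm across, widest 38 mm above the underside. Origin at the centre of its underside, z up. It starts upright on the table, to the robot's left; its place may be swapped with the rook's or bishop's.
- pad (a point): Centre of the top face of the inspection stand's round cork pad (56 mm across, 3 mm thick), 18 mm above the table. The pawn is to stand here.
- stand: Fixed marble slab 170 x 110 x 15 mm. Origin on the table right below the pad's centre; the slab spans x -55 to 115 mm, y -55 to 55 mm. An upright brass post 8 mm thick stands at x = 90 mm, its top 153 mm above the table. The stand's x points from the pad to the post, away from the robot within 0.4 rad.
- mark (a point): Tip (mid-thickness) of a flat steel pointer, 3 mm thick, that sticks out level towards the pad from a dark steel collar (22 mm across) on the brass post; 59 mm horizontally from the pad's centre. Its height, 100 to 130 mm above the table, differs each time and is the focal height, where the lens's centre must be held. The collar slides on the post if pushed (about 4 N).
- loupe: Loupe, loose, 120 g, 167 mm long, lying level on its rest: square black handle 16 x 16 mm with steel butt, neck, round lens. Origin on the handle's centre line, within 5 mm of the centre of mass and free to grip (rest clear from x -35 to 70 mm), at first 38 mm above the table. x along the handle to the lens, z up, normal to the lens. Handle spans x -55 to 40 mm.
- lens (a point): Centre of the loupe's lens, at mid-thickness: 79 mm ahead of the loupe's origin along its x, at the same height as the handle's centre line. The rim is 66 mm across and 10 mm thick, the glass 57 mm across.
- rest: Fixed wooden loupe rest. Base 180 x 70 x 8 mm, x -70 to 110 mm. Cradle under the handle's rear at x -51 to -37 mm, 28 mm wide, its lips 36 mm high; crossbar under the lens rim at x = 79 mm, 66 mm wide, 33 mm high. Origin on the table right below the loupe's origin at the start, with the same axes.
- rook: White marble rook, loose, 62 mm tall, 34 mm across the foot, with a battlemented top. Leave alone. Origin at the centre of its underside.
- bishop: White marble bishop, loose, 79 mm tall, 34 mm across the foot, slender with a pointed top. Leave alone. Origin at the centre of its underside.
- mortar: White marble mortar with its pestle in it, 80 mm across the rim, 55 mm tall, the pestle up to about 105 mm. Leave alone. Origin at the centre of its underside.
Not all that is in view belongs to the job. What is shaped like the pawn but blue or turquoise is not meant.

How it is judged:
By the outcome, as a careful person would: the job done as asked, in the order asked, and still so for the second after the job is handed in, while the arm keeps its last pose, push and grip.
It also fails if it takes over 58 s, if anything falls off the work surface, if the arm or the gripper's body presses on something with over 40 N, if the wrist force passes 120 N, or if a joint passes its speed limit or range.

ROBOT

A 7-joint arm with a two-finger parallel gripper is mounted at the origin on the work surface. World frame = base frame: x ahead of the robot, y to its left, z up, the work surface at z = 0. Lengths are in m, angles in rad, forces in N, time in s.
With the tool pointing down it reaches from about 0.425 to 0.875 m from the base axis. Payload 8.4 kg.
Tool frame: the origin (TCP) lies midway between the tips of the shut fingers; the grasp point (between the pads) lies arm.pinch_z behind it (arm.pinch_z is the distance from the TCP to the grasp point, in m); z points along the fingers, y is the line along which they close (so a half turn about z gives the same grasp; the last joint's range is limited). The gripper opens to 87 mm and grips with 3 to 60 N. Pads are 19 mm wide; open, the fingers measure 117 mm over their backs; the gripper's body (75 mm by 190 mm) begins 51 mm behind the grasp point.
Start: joints at [-1.436, 0.333, 0.04, 1.465, -0.013, 1.343, -0.059], TCP at [0.151, 0.632, 0.223] pointing down, gripper open.
Joint ranges: [-2.58, 2.58], [-0.38, 2.09], [-1.3, 1.39], [0.25, 2.4], [-1.5, 4.64], [0.08, 2.09], [-2.65, 2.65]. Speed limits (rad/s): [2.22, 2.22, 2.79, 2.79, 3.14, 3.14, 3.14].

INTERFACE

Orientations are given as a rotation vector (axis times angle).
In Python, from plant import arm gives the robot as it stands. The module is installed in compiled form; this text tells all that it offers. Calls block until the motion is done:
- arm.move_pose(position, orientation): joint-space move of the TCP to a pose.
- arm.movel(position, orientation=None, vel=0.15, until_force=None): straight line of the TCP; orientation=None keeps the orientation; vel is the mean speed in m/s. With until_force (N) it stops when the force on the tool has changed by that much, and returns True; else False.
- arm.move_j(angles): joint-space move.
- arm.move_gripper(opening, newtons=None): opening from 0.0 (shut) to 1.0 (fully open); newtons is the grip in N (None keeps the last); returns when the fingers have stopped.
- arm.sleep(seconds).
- arm.inverse_kinematics(position, orientation): joint angles nearest the present ones, or None.
- arm.read_camera(name): name is "side" or "top"; returns a dict with "frame" (400x640x3 uint8, blue, green, red), "fx", "fy", "cx", "cy" (pixels), "k1" (the pictures are not rectified: a ray, as slopes to the right and down, at radius r is drawn at 1 + k1 r^2 times it, then the intrinsics apply), "R" (3x3) and "t" (3): a world point X has camera coordinates R X + t. Camera axes: x right, y down, z forward; pixel columns grow to the right and rows downward; lengths in m; the calibration is good to about 2 mm. A picture is of the moment at which its call begins. There is no depth.
A pose or a line that the arm cannot do raises arm.IKError and nothing moves.
- arm.finish_job(): hands the job in; it is judged then, once.
Trained networks look in a picture, given as the dict that the camera call returned (one of the last four; its "shot" number tells which), for a name from the list of things; names that differ only in an ending like _2 or _b are one class to them, and where a whole thing is asked for, a point or a joint stands for the part that bears it (a point fixed in the world has none). Each returns a list of dicts, best first, with "confidence" (0 to 1); they miss things now and then, are a little off and sometimes report something else, mostly with a low value. They report only what shows in the picture. A call takes as long as a camera call. They do not tell look-alikes from the thing itself.
- arm.boxes_of(label, picture): "box" ([centre column, centre row, width, height] in pixels, round what is visible of it).
- arm.place_of(label, picture): "position" ([row, column] in pixels: a listed point, or the origin of a listed thing).
Readings, each from a call of its own:
- arm.current_time_s(): time.
- arm.current_q(): joint angles.
- arm.current_qd(): joint speeds.
- arm.current_effort(): joint torques, N m.
- arm.current_position(): TCP position.
- arm.current_tool_rot(): TCP orientation.
- arm.current_force(): force on the tool from outside, world axes, zero at the start.
- arm.current_ft_torque(): the same for the moment, N m.
- arm.current_gripper_width(): opening from 0.0 (shut) to 1.0 (fully open).
- arm.current_grip_force(): force on a finger pad.
Only numpy, scipy, OpenCV 4.12 (cv2) and the standard library are available. Lean on these libraries where they do the work, as an engineer would, in place of code of your own. Each camera call takes 0.05 s, during which the arm holds its last target. There are 200 camera calls.

## Working session

There is one attempt and no reset: what is moved stays moved. The work goes in short steps, each a Python script; the robot and the scene stay as the last script left them, time stands still between calls to the robot, and variables do not carry over. Pictures are saved under pics/ and viewed, at most 10 in all, crops included, and the job is handed in when it is done.

```bash
mkdir -p pics; ls; cat > h.py <<'E'
import numpy as np, cv2
from scipy.optimize import least_squares
from scipy.spatial.transform import Rotation as Ro
from plant import arm
def proj(p,X):
    c=p["R"]@np.asarray(X,float).T.reshape(3,-1)+np.reshape(p["t"],(3,1))
    s=c[:2]/c[2]; s=s*(1+p["k1"]*(s**2).sum(0))
    return np.array([p["fx"]*s[0]+p["cx"],p["fy"]*s[1]+p["cy"]]).T
def ray(p,uv):
    d=np.array([(uv[0]-p["cx"])/p["fx"],(uv[1]-p["cy"])/p["fy"]]); s=d.copy()
    for _ in range(20): s=d/(1+p["k1"]*(s@s))
    R=np.array(p["R"]); return -R.T@np.array(p["t"]).ravel(), R.T@np.array([s[0],s[1],1])
def onz(p,uv,z):
    o,d=ray(p,uv); return o+d*(z-o[2])/d[2]
def tri(ps,uvs):
    f=lambda X:np.concatenate([proj(p,X)[0]-u for p,u in zip(ps,uvs)])
    r=least_squares(f,[.6,0,.05]); return r.x,np.abs(r.fun).max()
E
python3 - <<'E'
from h import *
S=arm.read_camera("side");T=arm.read_camera("top")
cv2.imwrite("pics/s0.png",S["frame"]);cv2.imwrite("pics/t0.png",T["frame"])
print(arm.pinch_z,arm.current_tool_rot(),arm.current_time_s())
for n,P in(("S",S),("T",T)):
    print(n,"cam",np.round(ray(P,(320,200))[0],3),P["fx"])
    for l in["pawn","rook","bishop","mortar","loupe","lens","pad","mark","stand","rest"]:
        print(l,[(np.round(d["position"][::-1]),round(d["confidence"],2)) for d in arm.place_of(l,P)[:4]],
         [(np.round(d["box"]),round(d["confidence"],2)) for d in arm.boxes_of(l,P)[:3]] if l in("pawn","rook","bishop") else "")
E
```

```text
pics
0.0187 [-3.66421390e-01 -3.12010192e+00  2.27206088e-03] 0.1
S cam [0.35  0.888 0.755] 465.7381015019483
pawn [(array([350., 315.]), 0.75), (array([346., 288.]), 0.74), (array([341., 341.]), 0.56)] [(array([343., 335.,  15.,  26.]), 0.84), (array([346., 284.,  14.,  19.]), 0.79), (array([216., 261.,  40.,  47.]), 0.2)]
rook [(array([278., 288.]), 0.82)] [(array([278., 281.,  14.,  35.]), 0.96), (array([340., 152.,  54.,  18.]), 0.26)]
bishop [(array([303., 354.]), 0.92)] [(array([304., 343.,  18.,  36.]), 0.92)]
mortar [(array([216., 271.]), 0.76)] 
loupe [(array([349., 152.]), 0.9), (array([276., 289.]), 0.55)] 
lens [(array([322., 153.]), 0.92)] 
pad [(array([304., 203.]), 0.82)] 
mark [(array([284., 166.]), 0.43)] 
stand [(array([305., 207.]), 0.72)] 
rest [(array([347., 161.]), 0.94)] 
T cam [0.358 0.021 1.107] 458.5039619633099
pawn [(array([354., 192.]), 0.75), (array([195., 267.]), 0.68), (array([249., 260.]), 0.53), (array([220., 268.]), 0.5)] [(array([219., 270.,  15.,  13.]), 0.59), (array([250., 260.,  17.,   9.]), 0.51), (array([453., 203.,  28.,  71.]), 0.43)]
rook [(array([234., 202.]), 0.49)] [(array([229., 201.,  18.,  18.]), 0.75)]
bishop [(array([178., 245.]), 0.58)] [(array([173., 242.,  18.,  12.]), 0.8)]
mortar [(array([238., 149.]), 0.86)] 
loupe [(array([455., 215.]), 0.74)] 
lens [(array([455., 183.]), 0.83)] 
pad [(array([349., 193.]), 0.7)] 
mark [(array([359., 156.]), 0.51)] 
stand [(array([353., 195.]), 0.82)] 
rest [(array([452., 215.]), 0.73)]
```

```bash
python3 - <<'E'
import cv2,numpy as np
s=cv2.imread("pics/s0.png");t=cv2.imread("pics/t0.png")
a=cv2.resize(s[125:375,190:400],None,fx=1.9,fy=2.2*.95)[:, :400]
b=cv2.resize(t[120:300,150:480],None,fx=2.4,fy=2.4)
cv2.imwrite("pics/a.png",cv2.resize(s[125:375,190:400],None,fx=2.4,fy=2.4)); cv2.imwrite("pics/b.png",b)
E
```

```text
(no output)
```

View pics/a.png

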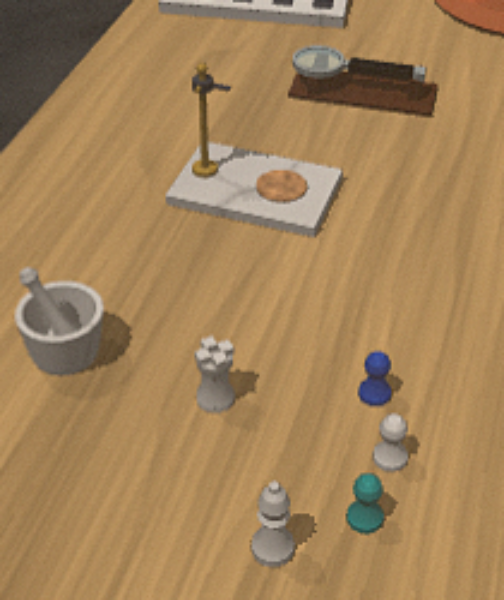

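View pics/b.png

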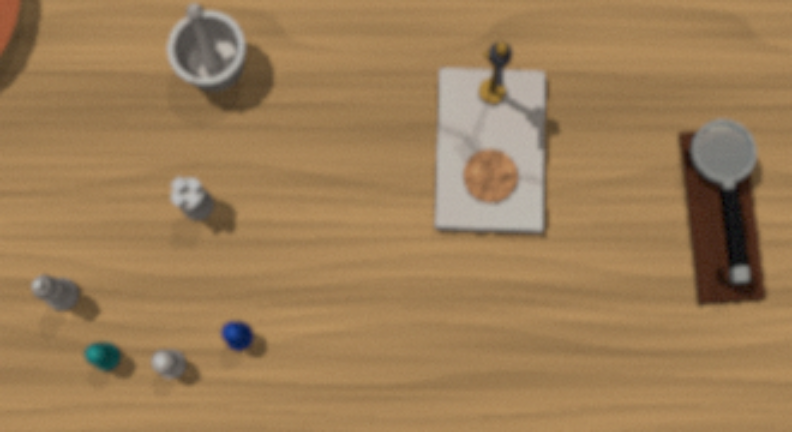

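The candidates are the white pawn at side (353,309) and top (220,271), the blue one at side (346,288) and top (249,260), and the turquoise one at side (343,335) and top (193,267). The taller white pieces are the rook at side (278,281) and the bishop at side (304,343). I choose the small white one between the two coloured ones.

```bash
cat >> h.py <<'E'
def cents(P,kind,roi):
    x0,y0,x1,y1=roi; f=P["frame"][y0:y1,x0:x1]; h=cv2.cvtColor(f,cv2.COLOR_BGR2HSV)
    H,Sa,V=[h[...,i].astype(int) for i in range(3)]
    m={"white":(Sa<60)&(V>90),"cork":(Sa>95)&(V>80),"blue":(H>80)&(Sa>90)}[kind].astype(np.uint8)
    n,l,st,c=cv2.connectedComponentsWithStats(m); i=1+np.argmax(st[1:,4])
    return c[i]+[x0,y0], st[i]+[x0,y0,0,0,0]
E
python3 - <<'E'
from h import *
S=arm.read_camera("side");T=arm.read_camera("top")
a=cents(S,"white",(342,294,362,324));b=cents(T,"white",(208,260,232,282)); print(a,b)
print("pawn centroid",tri((S,T),(a[0],b[0])))
X,_=tri((S,T),(a[0],b[0]))
d=tri((S,T),((350,315),(220,268)));print("pawn net",d)
for n,s,t in(("blue",(346,288),(249,260)),("turq",(341,341),(195,267)),("rook",(278,288),(234,202)),("bishop",(303,354),(178,245)),("mortar",(216,271),(238,149))):
    print(n,tri((S,T),(s,t)),onz(S,s,0),onz(T,t,0))
p1=cents(S,"cork",(290,190,322,215));p2=cents(T,"cork",(338,178,370,210));print(p1,p2)
print("pad",onz(S,p1[0],.018),onz(T,p2[0],.018),tri((S,T),(p1[0],p2[0])))
print("mark",tri((S,T),((284,166),(359,156))))
for n,s,t in(("lens",(322,153),(455,183)),("loupe",(349,152),(455,215))): print(n,tri((S,T),(s,t)),onz(S,s,.038),onz(T,t,.038))
A=S["frame"][290:330,335:370].copy();B=T["frame"][255:285,203:240].copy()
for im,P,o in((A,S,(335,290)),(B,T,(203,255))):
    pass
def big(im,P,o,k):
    r=cv2.resize(im,None,fx=k,fy=k,interpolation=cv2.INTER_NEAREST)
    for z,rad in((0,.015),(.026,.007),(.038,.012)):
        th=np.linspace(0,6.28,40);pts=np.array([[X[0]+rad*np.cos(q),X[1]+rad*np.sin(q),z] for q in th])
        cv2.polylines(r,[((proj(P,pts)-o+.5)*k).astype(int)],True,(0,0,255),1)
    return r
a=big(A,S,(335,290),10);b=big(B,T,(203,255),10)
w=np.zeros((400,730,3),np.uint8);w[:400,:350]=a;w[:300,360:730]=b;cv2.imwrite("pics/c.png",w)
mk=S["frame"][145:215,262:322];cv2.imwrite("pics/m.png",np.hstack([cv2.resize(mk,None,fx=6,fy=6)[:420],cv2.resize(T["frame"][125:195,335:385],None,fx=6,fy=6)]))
E
```

```text
(array([352.75518672, 309.57261411]), array([346, 297,  14,  24, 241])) (array([219.62809917, 270.88429752]), array([213, 266,  14,  12, 121]))
pawn centroid (array([0.42285312, 0.26568051, 0.01870247]), np.float64(0.4021759432856129))
pawn net (array([0.4284052 , 0.26832529, 0.0035251 ]), np.float64(1.3463910720514036))
blue (array([0.45060947, 0.19901951, 0.00366066]), np.float64(0.3339804939204214)) [0.45045358 0.19566776 0.        ] [0.4517218  0.19966792 0.        ]
turq (array([ 0.43139137,  0.33103678, -0.00232912]), np.float64(0.9812750219345503)) [ 4.29628885e-01  3.32720394e-01 -1.11022302e-16] [0.43359844 0.33058832 0.        ]
rook (array([0.59191873, 0.24139636, 0.00225955]), np.float64(0.9091161797865084)) [5.90858767e-01 2.39614850e-01 1.11022302e-16] [0.5946998  0.24217254 0.        ]
bishop (array([ 0.49060127,  0.37823883, -0.00612014]), np.float64(1.3179218987129389)) [0.49139464 0.38233674 0.        ] [0.48663519 0.37587516 0.        ]
mortar (array([0.73450416, 0.23812553, 0.00481509]), np.float64(1.3066708206605995)) [ 7.39833055e-01  2.33486604e-01 -1.11022302e-16] [0.73265022 0.2383922  0.        ]
(array([306.81860465, 201.92093023]), array([297, 196,  21,  13, 215])) (array([353.92200557, 192.8718663 ]), array([344, 183,  21,  21, 359]))
pad [ 0.61253121 -0.05235311  0.018     ] [ 0.61468637 -0.05375466  0.018     ] (array([ 0.61401256, -0.0539042 ,  0.01693663]), np.float64(0.38075646979393696))
mark (array([ 0.6779342 , -0.05983377,  0.11246228]), np.float64(0.24169817462325227))
lens (array([ 0.63974044, -0.30423804,  0.01876825]), np.float64(0.403683676859373)) [ 0.63082346 -0.27273541  0.038     ] [ 0.63560726 -0.29845336  0.038     ]
loupe (array([ 0.55448063, -0.29164547,  0.04550215]), np.float64(0.402306655554753)) [ 0.55536038 -0.30387841  0.038     ] [ 0.55668016 -0.29384389  0.038     ]
```

View pics/c.png

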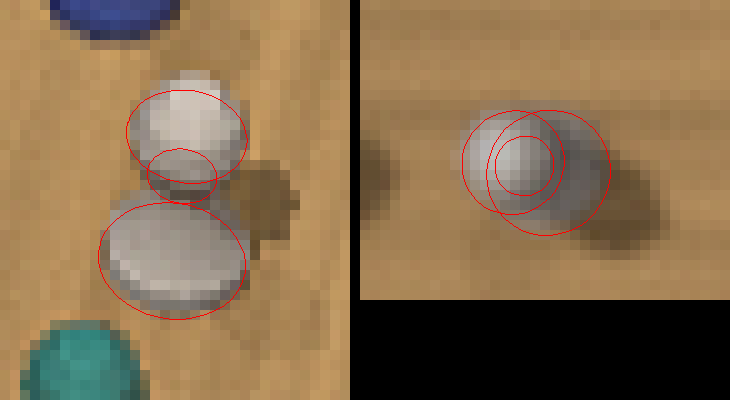

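View pics/m.png

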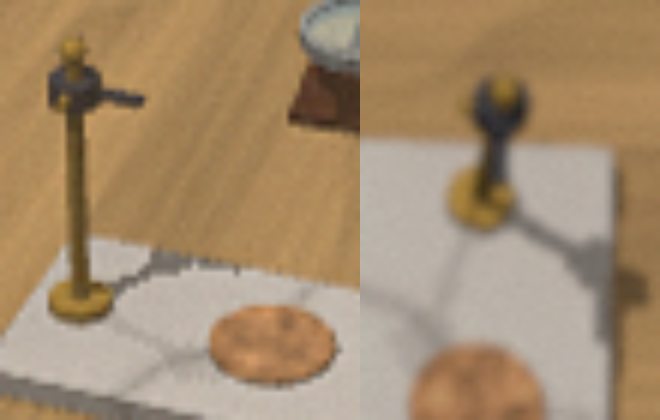

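The white pawn sits at side (352.8,309.6), and the overlay fits it within about 1 px. The pointer tip shows at side about (285.5,161.5), so the network's mark (284,166) was too low. I'll refit the stand, mark and loupe by hand and approach the pawn.

```bash
cat >> h.py <<'E'
def down(a):
    y=np.array([np.cos(a),np.sin(a),0]);z=np.array([0,0,-1.]);return Ro.from_matrix(np.c_[np.cross(y,z),y,z]).as_rotvec()
def best(p,a):
    q=np.array(arm.current_q());c=[]
    for k in(a,a+np.pi,a-np.pi):
        s=arm.inverse_kinematics(list(p),list(down(k)))
        if s is not None:c.append((np.abs(np.array(s)-q).max(),k))
    return min(c)[1] if c else None
E
python3 - <<'E'
from h import *
S=arm.read_camera("side");T=arm.read_camera("top")
obs=[(S,(306.8,201.9),'pad'),(T,(353.9,192.9),'pad'),(T,(354.6,157.5),'base'),(T,(358.4,139.9),'top'),
 (S,(274.9,194.7),'base'),(S,(273.7,151.6),'top'),(S,(285.4,161.2),'tip')]
def pt(v,n):
    x,y,a,h=v;d={'pad':(0,.018),'base':(.09,.019),'top':(.09,.153),'tip':(.059,h)}[n]
    return [x+d[0]*np.cos(a),y+d[0]*np.sin(a),d[1]]
f=lambda v:np.concatenate([proj(P,pt(v,n))[0]-u for P,u,n in obs])
r=least_squares(f,[.614,-.053,-.05,.115],x_scale=.01,loss='soft_l1');print(r.x);print(np.round(f(r.x).reshape(-1,2),1))
l=onz(T,(450.8,182.9),.038);b=onz(T,(457.8,234.1),.038);d=l-b;print("lens",l,"butt",b,"len",np.hypot(*d[:2]),"yaw",np.arctan2(d[1],d[0]))
m=(T["frame"].max(2)<55).astype(np.uint8);m[:, :440]=0;m[:,470:]=0;m[:190]=0;m[240:]=0
yy,xx=np.nonzero(m);P=np.array([onz(T,(u,v),.042)[:2] for u,v in zip(xx,yy)]);c=P.mean(0);w=np.linalg.svd(P-c)[2][0];print(len(P),c,w,np.arctan2(w[1],w[0]),np.ptp((P-c)@w))
p=np.array([.4235,.266,.14]);k=best(p,.1);print("k",k)
arm.move_gripper(.6)
arm.move_pose(list(p),list(down(k)));print(arm.current_time_s(),arm.current_q(),arm.current_position())
S=arm.read_camera("side");cv2.imwrite("pics/d.png",cv2.resize(S["frame"][220:370,270:420],None,fx=4,fy=4))
E
```

```text
[ 0.61320319 -0.05343788 -0.02819136  0.13053584]
[[-0.1 -0.3]
 [-0.1  0.6]
 [-0.2  0.6]
 [ 0.1 -0.3]
 [-0.2 -0.1]
 [-0.2 -0.3]
 [-0.1  0. ]]
lens [ 0.63579707 -0.2881143   0.038     ] butt [ 0.51066604 -0.29805071  0.038     ] len 0.12552492471026386 yaw 0.07924170538845023
401 [ 0.55667018 -0.29209915] [-0.99873315 -0.05031983] -3.0912515613980407 0.11852650979541794
k 0.1
4.1667 [-1.08857849  0.0876246   0.46247961  1.94765956 -0.04365702  1.11524323
 -0.50550006] [0.42317878 0.2675768  0.14025823]
```

View pics/d.png

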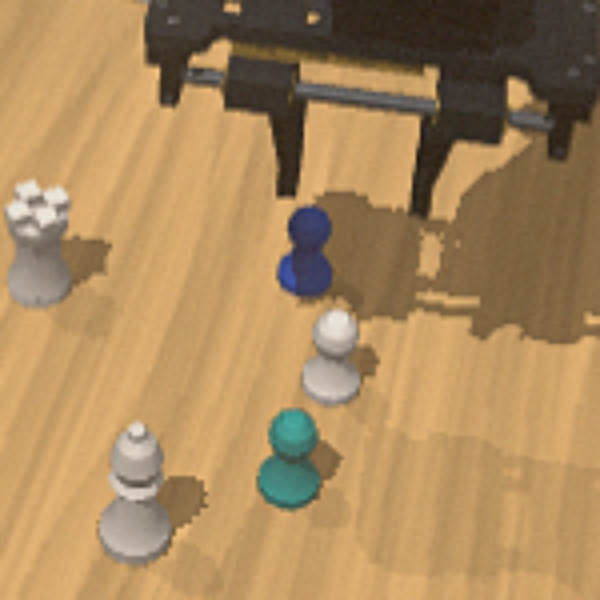

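The open gripper hovers over the white pawn, at side (353,309), with the blue and turquoise ones clear of the fingers. The stand fit has residuals under 0.6 px and puts the pointer at z ≈ 130 mm. Next I'll grip the pawn and lift it.

```bash
python3 - <<'E'
from h import *
print(arm.movel([.4235,.266,.0185],list(down(.1)),vel=.12,until_force=6),arm.current_position())
arm.move_gripper(0,12);print(arm.current_gripper_width()*87,arm.current_grip_force(),arm.current_time_s())
p=arm.current_position();arm.movel([p[0],p[1],.16],vel=.15);print(arm.current_gripper_width()*87,arm.current_force(),arm.current_time_s(),arm.current_position())
S=arm.read_camera("side");T=arm.read_camera("top")
cv2.imwrite("pics/e.png",cv2.resize(S["frame"][200:350,270:420],None,fx=4,fy=4))
E
```

```text
False [0.42394203 0.26630975 0.01912069]
21.4704846501474 11.828146910411306 6.025
21.92595631608519 [ 0.53826043 -0.02806012 -0.11155509] 7.1167 [0.42313741 0.26564882 0.15907427]
```

View pics/e.png

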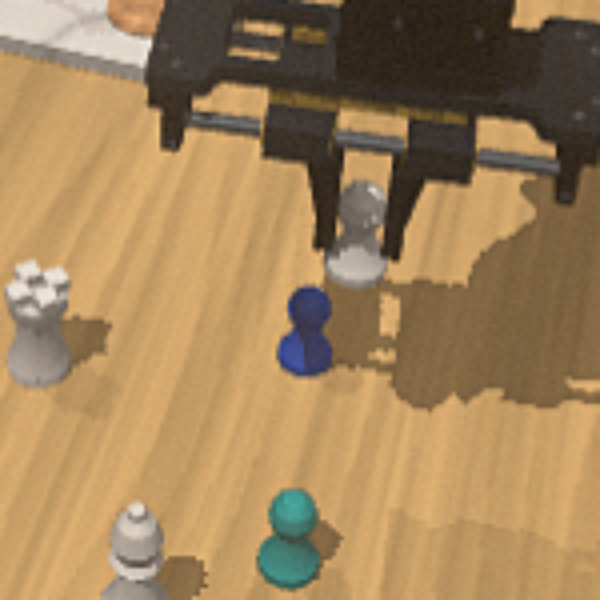

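The pawn is gripped upright at side (360,263), with its foot visible below the fingers. I'll carry it to the pad.

```bash
python3 - <<'E'
from h import *
c=np.array([.6132,-.0534]);a=-.028
k=best([*c,.2],a+np.pi/2);print(k)
arm.move_pose([*c,.2],list(down(k)));print(arm.current_time_s(),arm.current_position(),arm.current_gripper_width()*87)
arm.movel([*c,.060],vel=.15);arm.sleep(.2);print(arm.current_position())
print(arm.movel([*c,.033],vel=.03,until_force=1.5),arm.current_position(),arm.current_force(),arm.current_time_s())
S=arm.read_camera("side");cv2.imwrite("pics/f.png",cv2.resize(S["frame"][120:240,240:370],None,fx=5,fy=5))
E
```

```text
-1.5987963267948966
8.6083 [ 0.61305364 -0.05159571  0.19952996] 21.609855276985268
[ 0.61369846 -0.05338732  0.06076711]
True [ 0.61290546 -0.05375034  0.03633742] [-0.16104569 -0.87830412  3.25843959] 10.625
```

View pics/f.png

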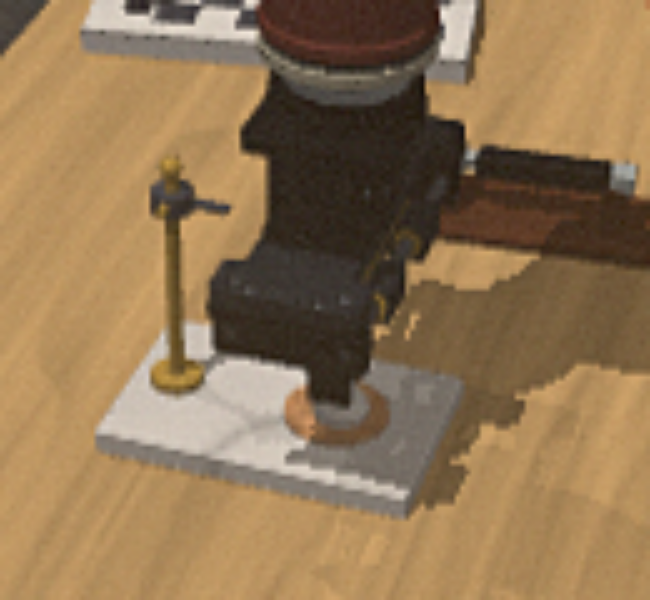

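The pawn's foot is on the cork at side (307,203), and the pointer is clear of the gripper. I'll release it, retreat and check.

```bash
python3 - <<'E'
from h import *
arm.move_gripper(.32);arm.move_gripper(.6)
p=arm.current_position();arm.movel([p[0],p[1],.2],vel=.18)
c=np.array([.5567,-.2925]);k=best([*c,.16],.065+np.pi/2);print(k)
arm.move_pose([*c,.16],list(down(k)));print(arm.current_time_s(),arm.current_position())
S=arm.read_camera("side");T=arm.read_camera("top")
a=cv2.resize(S["frame"][135:225,260:340],None,fx=5,fy=5);b=cv2.resize(T["frame"][130:220,325:385],None,fx=5,fy=5)
cv2.imwrite("pics/g.png",np.hstack([a,b]))
for P in(S,T):print([(np.round(d["position"][::-1],1),round(d["confidence"],2)) for d in arm.place_of("pawn",P)[:5]])
for P in(S,T):print(np.round(proj(P,[[.6132,-.0534,.018],[.6132,-.0534,.056],[.6132,-.0534,.068]]),1).tolist())
E
```

```text
4.777388980384689
13.9 [ 0.55762343 -0.29078508  0.15964076]
[(array([348.1, 291.1]), 0.49), (array([305.2, 203.3]), 0.45)]
[(array([349.7, 193.5]), 0.63), (array([252.8, 261.2]), 0.56), (array([195.6, 268.2]), 0.46)]
[[306.7, 201.6], [307.0, 189.9], [307.1, 186.1]]
[[353.8, 193.5], [354.8, 189.8], [355.2, 188.6]]
```

View pics/g.png

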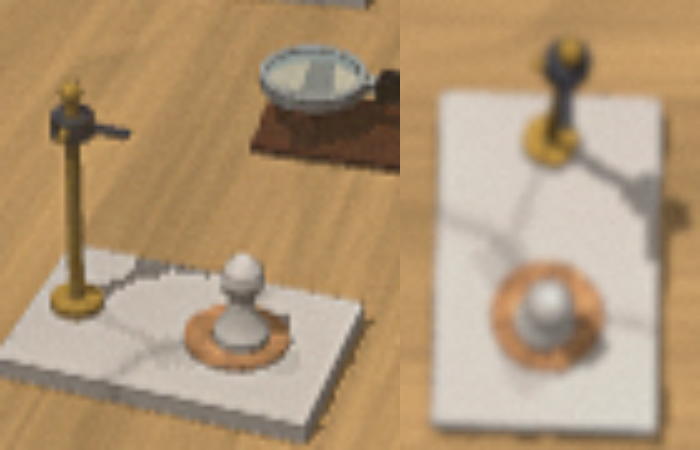

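The pawn stands upright near the middle of the pad, with its head at side (308,189) and top (354.3,189). The pointer is unmoved. Next is the loupe.

```bash
cat > g.py <<'E'
from h import *
k=4.77739; c=[.5567,-.2928]
print(arm.movel([*c,.0195],list(down(k)),vel=.12,until_force=6),arm.current_position())
arm.move_gripper(0,45);print(arm.current_gripper_width()*87,arm.current_grip_force())
p=arm.current_position();print(p)
arm.movel([p[0],p[1],.20],vel=.13);arm.sleep(.2)
print(arm.current_gripper_width()*87,arm.current_force(),arm.current_ft_torque(),arm.current_time_s(),arm.current_position())
# over to the pawn, high
L=np.array([.6145,-.053]);yaw=k-3*np.pi/2;g=L-.079*np.array([np.cos(yaw),np.sin(yaw)])
p=arm.current_position();arm.movel([*g,.22],vel=.15);arm.sleep(.2)
print(arm.current_time_s(),arm.current_position(),g)
S=arm.read_camera("side");T=arm.read_camera("top")
for P in(S,T):
    print([(np.round(d["position"][::-1],1),round(d["confidence"],2)) for d in arm.place_of("lens",P)[:2]],np.round(proj(P,[*L,arm.current_position()[2]+.0187]),1))
cv2.imwrite("pics/i.png",np.hstack([cv2.resize(S["frame"][80:210,235:345],None,fx=3.5,fy=3.5),cv2.resize(T["frame"][120:250,310:400],None,fx=3.5,fy=3.5)]))
E
python3 g.py
```

```text
False [ 0.55719482 -0.29314544  0.02030786]
15.6998695712976 44.94163043797016
[ 0.55667714 -0.29328314  0.01958329]
15.517043332787336 [ 0.37024753  0.45699581 -1.21208327] [-0.08548163  0.15250573  0.02764984] 17.8833 [ 0.55648036 -0.29321869  0.19951971]
19.8167 [ 0.5356244  -0.05871556  0.21994287] [ 0.53566683 -0.05813147]
[(array([305.8, 126.7]), 0.61)] [[307.9 126.6]]
[] [[361.  167.3]]
```

View pics/i.png

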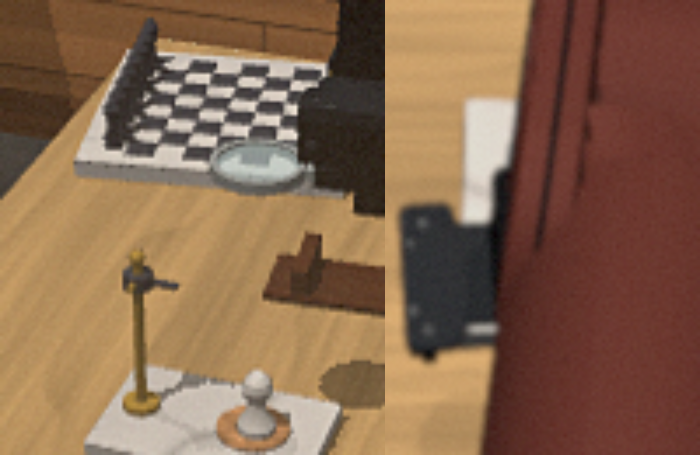

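The loupe is held level with its lens at side (308.5,127), where the prediction was (307.9,126.6). I'll lower it to the focal height.

```bash
python3 - <<'E'
from h import *
arm.movel([.5357,-.0581,.1121],vel=.08,until_force=8);arm.sleep(.4)
p=arm.current_position();print(arm.current_time_s(),p,arm.current_gripper_width()*87,arm.current_tool_rot())
S=arm.read_camera("side")
f=cv2.resize(S["frame"][130:220,255:345],None,fx=6.6,fy=6.6);g=f.copy()
yaw=.065;L=np.array([p[0]+.079*np.cos(yaw),p[1]+.079*np.sin(yaw),p[2]+.0184]);print(L)
th=np.linspace(0,6.28,60)
for r,z in((.033,.005),(.033,-.005)):
    q=np.array([[L[0]+r*np.cos(t),L[1]+r*np.sin(t),L[2]+z] for t in th])
    cv2.polylines(g,[((proj(S,q)-[255,130]+.5)*6.6).astype(int)],True,(0,0,255),1)
q=np.array([[.6132+.059*np.cos(-.028),-.0534+.059*np.sin(-.028),.1305]]);cv2.circle(g,tuple(((proj(S,q)[0]-[255,130]+.5)*6.6).astype(int)),3,(0,0,255),1)
cv2.imwrite("pics/j.png",g)
E
```

```text
21.9167 [ 0.53573533 -0.05805475  0.11216745] 15.054548781250617 [-3.13985709e+00 -1.02170808e-01 -1.95975562e-04]
[ 0.6145685  -0.05292336  0.13056745]
```

View pics/j.png

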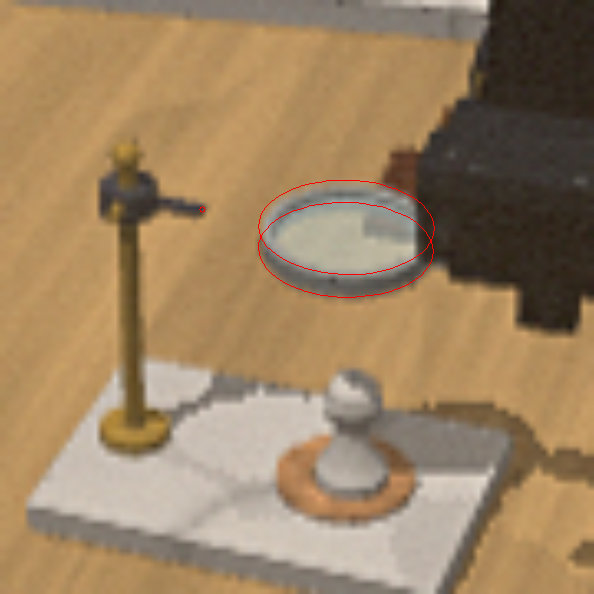

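The rim matches the predicted outline at the pointer's height, with the lens centre at side (307,166). The pawn's axis is about 1 px to the right, so I'll shift the loupe about 1.5 mm towards it and hand in.

```bash
python3 - <<'E'
from h import *
arm.movel([.5341,-.0581,.1122],vel=.02);arm.sleep(.5)
print(arm.current_position(),arm.current_gripper_width()*87,arm.current_grip_force(),arm.current_time_s())
print(arm.finish_job())
E
```

```text
[ 0.53409524 -0.05809457  0.11219021] 15.595886071829053 44.93931334465742 22.7167
the job is handed in; nothing more can be done
None
```

I handed in the job at 22.7 s: the pawn stands upright within about 2 mm of the pad's centre, and the gripper holds the loupe level over it at the pointer's height (about 130 mm); no verdict came back, and I took no picture after the last 1.5 mm shift.

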